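# Put the eyelet setter away in the clip rack

### The job

Put the black eyelet setter with the yellow collar away: draw it out of the pigeonhole and press it down into the empty pair of spring clips on the tool rack, yellow collar in the wide clip and steel shank in the narrow one like its neighbours, until both ends snap fully home. Do not drop it, and leave the other two tools in their clips and the carton where they are.

Things in the scene. Friction and masses are not known exactly. Their poses are not given: they have to be found in the camera images.
- setter: Eyelet setter to put away: rigid round hand tool, 190 mm, about 160 g. Own +x runs along its axis from yellow butt to steel tip; origin on the axis, 71 mm from the butt, mid-grip. Own x in mm: yellow collar, diameter 24, -71 to -31; black octagonal grip, 26 across flats (flats at +-y, +-z), -31 to +27; steel shank, diameter 12, to +101; cup tip, diameter 17, to +119. Centre of mass near x +8.
- setter_collar (a point): Point on the setter's axis, 18 mm from the butt (own x -53), axes as setter: the place that goes into the wide clip. At the start only the last 36 mm or so of the collar stand out of the pigeonhole. As the clip needs that same part, lay the tool down on the mat once it is out, and take it again by the black grip, which hangs free between the clips.
- setter_shank (a point): Point on the setter's axis, 150 mm from the butt (own x +79), axes as setter: the place on the steel shank that goes into the narrow clip. The setter starts level, a flat of the grip down, its axis 46 mm above the table; laid on the cutting mat (3 mm thick) it rests on a flat of the grip without rolling, axis 16 mm above the table.
- pigeonholes: Fixed plywood box, 170 mm deep (own x), 155 wide (own y), 79 high; origin under its centre, on the mat. Two roofed compartments side by side, each 68 mm wide, 40 high, floor 30 mm above the origin, open only at the front (own x = -85). The setter lies front to back in one of them (which one varies) and comes out straight along its own axis, butt first.
- rack: Fixed tool rack, 170 mm (own x) by 286 (own y); origin under its centre, on the mat. Aluminium rails 16 mm wide along own y: at x -66 (wide clips, rail top 26 mm above the origin) and x +66 (narrow clips, 32 mm); open to the mat between them; end cheeks 24 mm high. Three clip pairs at y -78, 0, +78, one of them empty (varies). Tools lie along own x, collar to -x, axis 40 mm above the origin.
- clip_wide (a point): In the empty pair: where the axis of the collar lies when home in the wide clip, 43 mm above the table. Axes as the rack's: +x toward the narrow clip, z up. Two sprung steel jaws, 14 mm long along x, open upward: lips from 16 mm above this point gather the collar and lead to a throat 18 mm wide, 8.5 mm above it; the jaws spread to let the 24 mm collar pass, then close over it.
- clip_narrow (a point): In the empty pair, 132 mm from clip_wide, same axes: where the shank's axis lies when home in the narrow clip, 43 mm above the table. Lips from 12 mm above it, throat 7.8 mm wide, 5.5 mm above it. Pressing both home at once, held by the grip (setter's origin, 53 mm from clip_wide toward clip_narrow), takes about 11 N straight down; past the throats the clips draw the tool onto their floors.
- orange_tool: Loose tool of the setter's size and frame, orange grip, held in one of the other clip pairs. Leave it alone.
- blue_tool: Loose tool of the setter's size and frame, blue grip, held in another clip pair. Leave it alone.
- carton: Small kraft carton, 60 x 46 x 30 mm, in the other pigeonhole; origin under its centre. Leave it alone.

How it is judged:
At the end, for the whole second after the job is handed in: The setter rests in the empty pair of clips, collar in the wide and shank in the narrow one, both within 3 mm of home in height, 4 mm sideways and 12 mm lengthwise; the orange and blue tools lie within 20 mm, the carton within 30 mm of where they started (z of setter_collar in the frame of clip_wide between -0.003 and 0.003 m and z of setter_shank in the frame of clip_narrow between -0.003 and 0.003 m and y of setter_collar in the frame of clip_wide between -0.004 and 0.004 m and y of setter_shank in the frame of clip_narrow between -0.004 and 0.004 m and x of setter_collar in the frame of clip_wide between -0.012 and 0.012 m and linear speed of setter below 0.02 m/s and distance of each of orange_tool, blue_tool from where it was at the start of the episode below 0.02 m and distance of carton from where it was at the start of the episode below 0.03 m); the robot touches nothing.
It fails at once if the setter is dropped or thrown (faster than 0.6 m/s, a fall of about 2 cm, with the fingers off it) (linear speed of setter above 0.6 m/s and contact force between the fingers and setter below 0.05 N).
It fails at once if the orange tool is disturbed (moved over 20 mm) (distance of orange_tool from where it was at the start of the episode above 0.02 m).
It fails at once if the blue tool is disturbed (moved over 20 mm) (distance of blue_tool from where it was at the start of the episode above 0.02 m).
It fails at once if the carton is disturbed (moved over 30 mm) (distance of carton from where it was at the start of the episode above 0.03 m).
It also fails if it takes over 45 s, if anything falls off the work surface, if the arm or the gripper's body presses on something with over 40 N, if the wrist force passes 120 N, or if a joint passes its speed limit or range.

### The arm

A 7-joint arm with a two-finger parallel gripper is mounted at the origin on the work surface. World frame = base frame: x ahead of the robot, y to its left, z up, the work surface at z = 0. Lengths are in m, angles in rad, forces in N, time in s.
With the tool pointing down it reaches from about 0.4 to 0.875 m from the base axis. Payload 19.3 kg.
Tool frame: the origin (TCP) lies midway between the tips of the shut fingers; the grasp point (between the pads) lies 19 mm behind it; z points along the fingers, y is the direction in which the jaws open and shut (so a half turn about z gives the same grasp; the last joint's range is limited). The gripper opens to 85 mm and grips with 20 to 120 N. Pads are 22 mm wide; open, the fingers measure 114 mm over their backs; the gripper's body (76 mm by 85 mm) begins 54 mm behind the grasp point. The pads swing forward as they close: fully open they stand 13 mm farther back than shut.
Start: joints at [-0.07, 0.521, -0.036, 1.599, 0.021, 1.021, -0.113], TCP at [0.625, -0, 0.231] pointing down, gripper open.
Joint ranges: [-2.91, 2.91], [-0.3, 2.13], [-1.5, 1.42], [0.17, 2.43], [-1.26, 4.41], [0.16, 1.93], [-2.52, 2.52]. Speed limits (rad/s): [1.89, 1.89, 2.39, 2.39, 3.01, 3.01, 3.01].

### API

Orientations are given as [roll, pitch, yaw] about the fixed x, y, z axes, in that order (R = Rz(yaw) Ry(pitch) Rx(roll)).
In Python, from workcell import telemetry, cams, workorder gives the robot as it stands. The module is installed in compiled form; this text tells all that it offers.
- The arm moves only by the tool apply_moves, never from a script. Its argument "steps" is a list of rows, each a list of 4 numbers: the shift along the tool's x, y, z in cm, then the turn about the tool's z in rad. A call has exactly 10 rows; each row is the pose to reach, as a shift and turn from the pose commanded when the call began, along the tool's axes at that moment; what a row does not reach only later rows make up. A row lasts 1/12 s, in which the tool goes at most 41.7 mm and 7.16 degrees, less where a joint would pass 70% of its speed; a pose out of reach is approached as far as the arm can. A call with a gripper value outside its range is refused whole. "claw" is the closure, from 0 (fully open) to 1 (shut), set as the call begins (left out, the last holds). The fingers move at their own pace and stop on an object; "force" is the grip in N (left out, the last holds). Time passes only in rows, so rows that repeat a pose let the fingers close, or fill a call up. It gives the time, the measured TCP pose, the force and the opening at its end, in the units of the state.
- telemetry.observe(): the state, without advancing time (a new reading comes with each control period).
- cams.grab_frame(name): name is "scene" or "side" or "wrist"; returns a dict with "color" (400x640x3 uint8, red, green, blue), "mtx" (3x3 intrinsics, pixels), "k1" (the pictures are not rectified: a ray, as slopes to the right and down, at radius r is drawn at 1 + k1 r^2 times it, then the intrinsics apply), "eye" and "orientation" of the camera in the world; the wrist camera has in their place "T_tool_cam" (4x4, takes a point from camera to tool coordinates, whose origin is the TCP and whose axes are the flange's). Camera axes: x right, y down, z forward; pixel columns grow to the right and rows downward; lengths in m; the calibration is good to about 2 mm. A picture is of the moment at which its call begins: read the wrist's pose just before it. There is no depth.
- workorder.job_done(): hands the job in, once; it reports no verdict.
Trained networks look in the newest picture that a camera, given by its name, has taken for a name from the list of things; names that differ only in an ending like _2 or _b are one class to them, and where a whole thing is asked for, a point or a joint stands for the part that bears it (a point fixed in the world has none). Each returns a list of dicts, best first, with "score" (0 to 1); they miss things now and then, are a little off and sometimes report something else, mostly with a low value. They report only what shows in the picture. A call takes as long as a camera call.
- cams.find_in(camera, name): "box" ([left, top, width, height] in pixels, round what is visible of it).
- cams.pinpoint(camera, name): "uv" ([column, row] in pixels: a listed point, or the origin of a listed thing).
The state is a dict: "clock": time; "qpos": joint angles; "qd": joint speeds; "joint_efforts": joint torques, N m; "position": TCP position; "tool_rot": TCP orientation; "force": force on the tool from outside, world axes, zero at the start; "moment": the same for the moment, N m; "grip_width": finger opening in m.
Only numpy, scipy, OpenCV 4.12 (cv2) and the standard library are available. Lean on these libraries where they do the work, as an engineer would, in place of code of your own. Each camera call takes 0.05 s, during which the arm holds its last target. There are 200 camera calls.

## Working session

There is one attempt and no reset: what is moved stays moved. The work goes in short steps, Python scripts to look and compute and a tool call to move; the robot and the scene stay as the last step left them, time stands still between calls to the robot, and variables do not carry over. Pictures are saved under pics/ and viewed, about 8 in all and at most 12, crops included, and the job is handed in when it is done.

Besides the shell and the picture viewer there is one more tool, called after ">>>" as name(argument=value, ...), one argument or row to a line, values as JSON. apply_moves: Moves the arm, as the interface text tells. Its arguments: {"type":"object","properties":{"steps":{"type":"array"},"claw":{"type":"number"},"force":{"type":"number"}},"required":["steps"]}

```bash
mkdir -p pics; cat > h.py <<'E'
import numpy as np, cv2
from scipy.spatial.transform import Rotation as R
from workcell import telemetry, cams, workorder
def Rot(o):
    o=np.array(o,float)
    return o if o.shape==(3,3) else R.from_euler('xyz',o).as_matrix() if o.size==3 else R.from_quat(o).as_matrix()
def frame(n):
    s=telemetry.observe(); f=cams.grab_frame(n)
    if n=='wrist':
        T=np.eye(4);T[:3,:3]=Rot(s['tool_rot']);T[:3,3]=s['position'];T=T@np.array(f['T_tool_cam'])
        f['C'],f['Rc']=T[:3,3],T[:3,:3]
    else: f['C'],f['Rc']=np.array(f['eye']),Rot(f['orientation'])
    return f
def ray(f,uv):
    k=f['k1'];d=np.linalg.inv(f['mtx'])@[uv[0],uv[1],1.];p=d[:2].copy()
    for _ in range(20):p=d[:2]/(1+k*(p@p))
    return f['Rc']@[p[0],p[1],1.]
def onz(f,uv,z):
    d=ray(f,uv);return f['C']+d*(z-f['C'][2])/d[2]
def proj(f,P):
    c=f['Rc'].T@(np.array(P)-f['C']);p=c[:2]/c[2];p=p*(1+f['k1']*(p@p))
    return (np.array(f['mtx'])@[p[0],p[1],1])[:2]
def tri(fs,uvs):
    A=np.zeros((3,3));b=np.zeros(3)
    for f,u in zip(fs,uvs):
        d=ray(f,u);d/=np.linalg.norm(d);M=np.eye(3)-np.outer(d,d);A+=M;b+=M@f['C']
    return np.linalg.solve(A,b)
def save(f,name,crop=None,s=1):
    im=f['color'][:,:,::-1]
    if crop:x,y,w,h=crop;im=im[y:y+h,x:x+w]
    cv2.imwrite('pics/'+name,cv2.resize(im,None,fx=s,fy=s,interpolation=cv2.INTER_CUBIC))
E
cat > a.py <<'E'
from h import *
np.set_printoptions(precision=4,suppress=True)
print(telemetry.observe())
Z=dict(setter_collar=.046,setter=.046,pigeonholes=.003,rack=.003,clip_wide=.043,clip_narrow=.043,orange_tool=.043,blue_tool=.043,carton=.033)
F={}
for c in ['scene','side','wrist']:
    f=F[c]=frame(c);print(c,f['C'],f['mtx'][0][0]);save(f,c+'0.png')
    for n,z in Z.items():
        for r in cams.pinpoint(c,n)[:2]:print(c,n,np.round(r['uv'],1),round(r['score'],2),onz(f,r['uv'],z))
    for r in cams.find_in(c,'setter')[:2]:print('box',r)
im=np.vstack([F['scene']['color'],F['side']['color']])[:,:,::-1];cv2.imwrite('pics/both0.png',cv2.resize(im,None,fx=.75,fy=.75,interpolation=cv2.INTER_AREA))
E
python3 a.py
```

```text
{'clock': 0.0, 'qpos': array([-0.0702,  0.522 , -0.0363,  1.6   ,  0.0212,  1.0211, -0.1128]), 'qd': array([-0.0007,  0.0015,  0.0002,  0.0008,  0.0004, -0.0002,  0.0009]), 'joint_efforts': array([ -0.0042, -92.711 ,   1.9776, -36.9928,   0.0176,   0.0082,
        -0.0001]), 'position': array([ 0.6247, -0.    ,  0.2307]), 'tool_rot': array([-3.1405,  0.0001,  1.5708]), 'force': array([ 0.3374,  0.2671, -0.3681]), 'moment': array([-0.0278, -0.0245, -0.0246]), 'grip_width': 0.08518540826124112}
scene [ 1.1368 -0.3673  0.5423] 368.76384847904774
scene setter_collar [358.4 175.5] 0.71 [0.4853 0.2083 0.046 ]
scene setter [369.4 164.8] 0.45 [0.4561 0.273  0.046 ]
scene pigeonholes [392.1 177.2] 0.8 [0.4926 0.3328 0.003 ]
scene rack [230.5 245. ] 0.88 [ 0.506  -0.1738  0.003 ]
scene rack [269.9 246.6] 0.27 [ 0.5608 -0.1046  0.003 ]
scene clip_wide [253.1 211.5] 0.45 [ 0.4714 -0.0973  0.043 ]
scene clip_narrow [267.4 246.6] 0.57 [ 0.6006 -0.1282  0.043 ]
scene orange_tool [190.8 241. ] 0.68 [ 0.4936 -0.2509  0.043 ]
scene carton [389.9 176.5] 0.49 [0.5221 0.2915 0.033 ]
box {'box': [349.4, 1
[... 316 characters left out ...]
side clip_wide [306.7 272. ] 0.76 [ 0.4605 -0.089   0.043 ]
side clip_wide [218.2 199.5] 0.63 [0.4685 0.2219 0.043 ]
side clip_narrow [363.2 250. ] 0.73 [ 0.5864 -0.1294  0.043 ]
side orange_tool [378.5 315.7] 0.55 [ 0.4804 -0.2543  0.043 ]
side blue_tool [350.6 285.2] 0.86 [ 0.4973 -0.1726  0.043 ]
side carton [225.6 178.1] 0.62 [0.5389 0.2908 0.033 ]
box {'box': [205.5, 186.4, 25.6, 21.7], 'score': 0.75}
wrist [0.6242 0.0683 0.3741] 301.56584725493406
wrist setter [220.6 316. ] 0.57 [ 0.4969 -0.1777  0.046 ]
wrist clip_wide [188.6 254.2] 0.84 [ 0.4651 -0.0926  0.043 ]
wrist clip_narrow [294.  279.2] 0.92 [ 0.5918 -0.1262  0.043 ]
wrist blue_tool [221.2 316.8] 0.89 [ 0.4964 -0.1811  0.043 ]
```

View pics/both0.png

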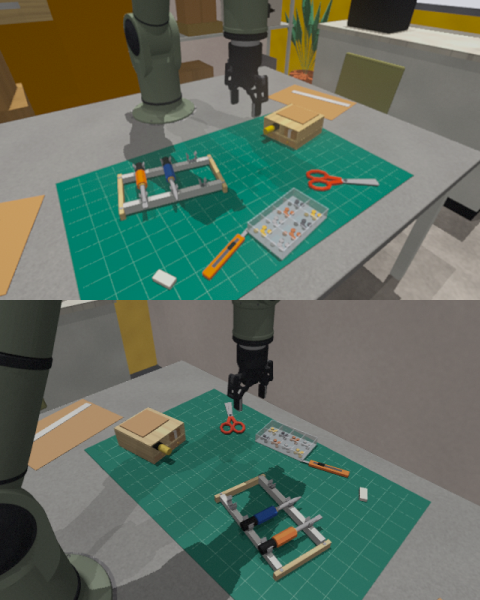

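View pics/wrist0.png

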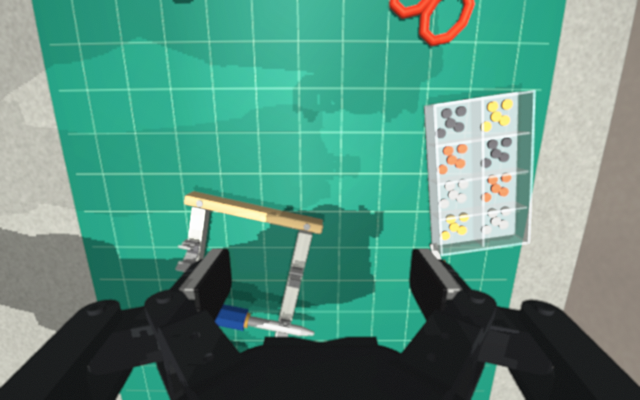

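The black setter's yellow butt shows at the left compartment of the box (scene ~358,175; side ~217,195). The empty pair is the rack's +y end (wrist ~188,254 and 294,279). I'll move closer to the box.

>>> apply_moves(
  steps=[
    [2,-2.5,0,0],
    [4,-5,0,0],
    [6,-7.5,0,0],
    [8,-10,0,0],
    [9.5,-12,0,0],
    [11,-13.5,0,0],
    [11,-13.5,0,0],
    [11,-13.5,0,0],
    [11,-13.5,0,0],
    [11,-13.5,0,0],
  ],
)

```text
clock: 2.48
position: [0.4906, 0.1093, 0.2312]
tool_rot: [3.141, 0.0, 1.57]
force: [-0.2, 0.2, -0.8]
grip_width: 0.0853
```

```bash
cat > b.py <<'E'
from h import *
np.set_printoptions(precision=4,suppress=True)
print(telemetry.observe()['position'])
Z=dict(setter_collar=.046,setter=.046,pigeonholes=.003,carton=.033,clip_wide=.043,clip_narrow=.043)
f=frame('wrist');save(f,'wrist1.png')
for n,z in Z.items():
    for r in cams.pinpoint('wrist',n)[:2]:print(n,np.round(r['uv'],1),round(r['score'],2),onz(f,r['uv'],z))
for r in cams.find_in('wrist','setter')[:2]:print('box',r)
E
python3 b.py
```

```text
[0.4906 0.1093 0.2312]
setter_collar [302.5  73.8] 0.59 [0.4722 0.2186 0.046 ]
setter [302.9 330.4] 0.7 [ 0.4672 -0.0898  0.046 ]
clip_wide [298.8 330.1] 0.86 [ 0.4616 -0.0918  0.043 ]
clip_narrow [397.3 347.6] 0.65 [ 0.5926 -0.1204  0.043 ]
box {'box': [284.4, 50.2, 33.4, 41.7], 'score': 0.77}
```

View pics/wrist1.png

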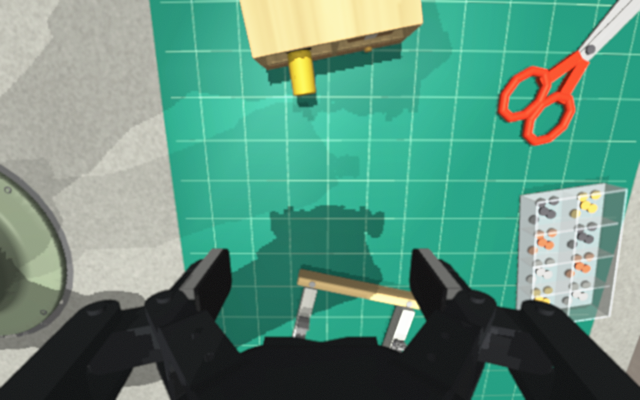

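Collar at about (303,74), butt end near row 96; roof front edge from (257,61) to (422,26). Measuring the axis angle.

```bash
cat > c.py <<'E'
from h import *
np.set_printoptions(precision=4,suppress=True)
f=frame('wrist')
a,b=onz(f,(257,61),.082),onz(f,(422,26),.082);print('edge',a,b,np.linalg.norm(b-a),'normal yaw deg',np.degrees(np.arctan2((b-a)[1],(b-a)[0]))+90)
hsv=cv2.cvtColor(f['color'],cv2.COLOR_RGB2HSV)
m=cv2.inRange(hsv,(20,130,70),(35,255,255));m[:40]=0;m[110:]=0;m[:,:270]=0;m[:,335:]=0
v,u=np.nonzero(m);print(len(u),u.min(),u.max(),v.min(),v.max())
L=[];Rr=[]
for r in range(v.min()+6,v.max()-5):
    c=u[v==r]
    if len(c)>5:L.append(onz(f,(c.min()-.0,r),.046));Rr.append(onz(f,(c.max()+1,r),.046))
mid=(np.array(L)+np.array(Rr))/2
d=cv2.fitLine(mid[:,:2].astype(np.float32),cv2.DIST_HUBER,0,.01,.01).ravel();print(d, np.degrees(np.arctan2(d[1],d[0])),'width',np.mean(np.linalg.norm(np.array(L)-Rr,axis=1)))
print(mid[0],mid[-1],'butt',onz(f,((u[v==v.max()].mean()),v.max()+1),.050))
E
python3 c.py
```

```text
edge [0.4329 0.2256 0.082 ] [0.5785 0.2541 0.082 ] 0.1483833599804483 normal yaw deg 101.08828595774273
1028 288 315 50 95
[ 0.1316 -0.9913  0.4715  0.2207] -82.44032 width 0.023853810104777128
[0.4698 0.2359 0.046 ] [0.4738 0.2045 0.046 ] butt [0.4688 0.1975 0.05  ]
```

>>> apply_moves(
  steps=[
    [2.5,-0.4,1,-0.08],
    [5,-0.9,3,-0.157],
    [7.5,-1.3,5,-0.157],
    [9.5,-1.84,7,-0.157],
    [10.5,-1.84,9,-0.157],
    [10.5,-1.84,11,-0.157],
    [10.5,-1.84,12,-0.157],
    [10.5,-1.84,12,-0.157],
    [10.5,-1.84,12,-0.157],
    [10.5,-1.84,12,-0.157],
  ],
)

```text
clock: 3.77
position: [0.4722, 0.2148, 0.1123]
tool_rot: [3.14, -0.0, 1.727]
force: [0.6, 0.2, 0.4]
grip_width: 0.0854
```

```bash
cat > d.py <<'E'
from h import *
f=frame('scene');g=frame('side')
p=telemetry.observe()['position'];print(p)
us=[]
for c,h in(('scene',f),('side',g)):
    r=cams.pinpoint(c,'setter_collar');print(c,[(np.round(q['uv'],1),round(q['score'],2),onz(h,q['uv'],.046)) for q in r]); us.append(r[0]['uv'] if r else [0,0])
print(tri([f,g],us))
A=f['color'][110:240,290:450];B=g['color'][110:240,140:300]
cv2.imwrite('pics/d.png',cv2.resize(np.hstack([A,B])[:,:,::-1],None,fx=2.5,fy=2.5,interpolation=cv2.INTER_CUBIC))
E
python3 d.py
```

```text
[0.47225787 0.21491057 0.11238432]
scene [(array([357.7, 176.6]), 0.74, array([0.48884456, 0.20297706, 0.046     ]))]
side [(array([218. , 197.6]), 0.79, array([0.47049675, 0.22485511, 0.046     ]))]
[0.47187811 0.22276582 0.03825177]
```

View pics/d.png

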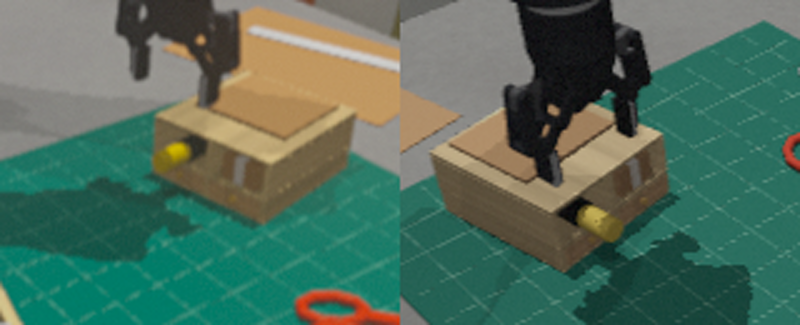

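>>> apply_moves(
  steps=[
    [0,0,1,0],
    [0,0,2,0],
    [0,0,3,0],
    [0,0,4,0],
    [0,0,4.5,0],
    [0,0,5,0],
    [0,0,5,0],
    [0,0,5,0],
    [0,0,5,0],
    [0,0,5,0],
  ],
)

```text
clock: 4.8
position: [0.4718, 0.2151, 0.0617]
tool_rot: [3.141, -0.0, 1.728]
force: [-0.1, -0.0, 0.1]
grip_width: 0.0854
```

```bash
cat > e.py <<'E'
from h import *
f=frame('scene');g=frame('side');print(telemetry.observe()['force'])
A=f['color'][110:240,290:450].copy();B=g['color'][110:240,140:300].copy()
for h,I,o in((f,A,(290,110)),(g,B,(140,110))):
  for P in([.4745,.198,.046],[.4722,.2155,.046]):
    u=proj(h,P)-o;cv2.circle(I,(int(u[0]+.5),int(u[1]+.5)),1,(255,0,255),-1)
cv2.imwrite('pics/e.png',cv2.resize(np.hstack([A,B])[:,:,::-1],None,fx=2.5,fy=2.5,interpolation=cv2.INTER_CUBIC))
E
python3 e.py
```

```text
[-0.74593047  0.6097412  -0.46983917]
```

View pics/e.png

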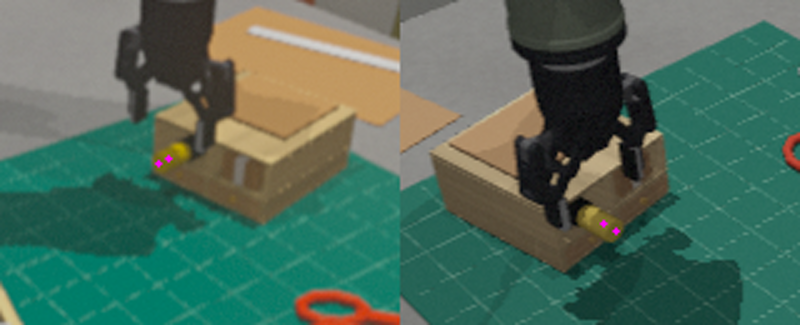

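>>> apply_moves(
  steps=[
    [0,0,1,0],
    [0,0,2,0],
    [0,0,3,0],
    [0,0,3.5,0],
    [0,0,3.5,0],
    [0,0,3.5,0],
    [0,0,3.5,0],
    [0,0,3.5,0],
    [0,0,3.5,0],
    [0,0,3.5,0],
  ],
)

```text
clock: 5.73
position: [0.4718, 0.2151, 0.0266]
tool_rot: [3.141, -0.0, 1.728]
force: [-0.5, 0.2, -0.6]
grip_width: 0.0854
```

>>> apply_moves(
  steps=[
    [0,0,0,0],
    [0,0,0,0],
    [0,0,0,0],
    [0,0,0,0],
    [0,0,0,0],
    [0,0,0,0],
    [0,0,0,0],
    [0,0,0,0],
    [0,0,0,0],
    [0,0,0,0],
  ],
  claw=1,
  force=80,
)

```text
clock: 6.57
position: [0.4717, 0.215, 0.0264]
tool_rot: [3.141, -0.0, 1.728]
force: [0.4, -0.5, 4.4]
grip_width: 0.022
```

The axis is too deep in the fingers to lay the tool on the mat, since the TCP would have to go below the table. I'll regrip 9 mm higher first.

>>> apply_moves(
  steps=[
    [0,0,0,0],
    [0,0,0,0],
    [0,0,0,0],
    [0,0,0,0],
    [0,0,-0.4,0],
    [0,0,-0.9,0],
    [0,0,-0.9,0],
    [0,0,-0.9,0],
    [0,0,-0.9,0],
    [0,0,-0.9,0],
  ],
  claw=0.4,
)

```text
clock: 7.4
position: [0.4716, 0.2149, 0.0353]
tool_rot: [-3.141, 0.0, 1.728]
force: [-0.2, -0.5, -0.5]
grip_width: 0.051
```

>>> apply_moves(
  steps=[
    [0,0,0,0],
    [0,0,0,0],
    [0,0,0,0],
    [0,0,0,0],
    [0,0,0,0],
    [0,0,0,0],
    [0,0,0,0],
    [0,0,0,0],
    [0,0,0,0],
    [0,0,0,0],
  ],
  claw=1,
  force=80,
)

```text
clock: 8.23
position: [0.4716, 0.215, 0.0353]
tool_rot: [-3.142, 0.0, 1.728]
force: [0.8, -0.7, 4.2]
grip_width: 0.0215
```

>>> apply_moves(
  steps=[
    [0,0,-0.1,0],
    [-0.5,0,-0.15,0],
    [-1.3,0,-0.15,0],
    [-2.1,0,-0.15,0],
    [-2.9,0,-0.15,0],
    [-3.7,0,-0.15,0],
    [-4.5,0,-0.15,0],
    [-5,0,-0.15,0],
    [-5,0,-0.15,0],
    [-5,0,-0.15,0],
  ],
)

```text
clock: 9.07
position: [0.4795, 0.1654, 0.0368]
tool_rot: [3.142, -0.0, 1.727]
force: [0.2, 0.6, -1.9]
grip_width: 0.0215
```

```bash
cat > g.py <<'E'
from h import *
import sys
np.set_printoptions(precision=4,suppress=True)
f=frame('scene');g=frame('side');print(telemetry.observe()['force'])
for c,h in(('scene',f),('side',g)):
  for n in('setter','setter_collar','setter_shank','carton'):
    print(c,n,[(np.round(q['uv'],1),round(q['score'],2),onz(h,q['uv'],.046)) for q in cams.pinpoint(c,n)[:1]])
A=f['color'][110:240,270:450];B=g['color'][130:260,140:320]
cv2.imwrite('pics/'+sys.argv[1],cv2.resize(np.hstack([A,B])[:,:,::-1],None,fx=2.2,fy=2.2,interpolation=cv2.INTER_CUBIC))
E
python3 g.py g1.png
```

```text
[ 0.5909  0.0814 -0.8706]
scene setter [(array([358.5, 170.4]), 0.48, array([0.4637, 0.2266, 0.046 ]))]
scene setter_collar [(array([343.9, 181.5]), 0.63, array([0.488 , 0.1567, 0.046 ]))]
scene setter_shank [(array([376.2, 159.5]), 0.74, array([0.4427, 0.3109, 0.046 ]))]
scene carton [(array([391.5, 176.1]), 0.49, array([0.5387, 0.2798, 0.046 ]))]
side setter [(array([220.3, 194.3]), 0.45, array([0.4818, 0.2313, 0.046 ]))]
side setter_collar [(array([233.2, 203.5]), 0.44, array([0.483 , 0.1815, 0.046 ]))]
side setter_shank [(array([195.4, 188.6]), 0.66, array([0.4516, 0.2928, 0.046 ]))]
side carton []
```

View pics/g1.png

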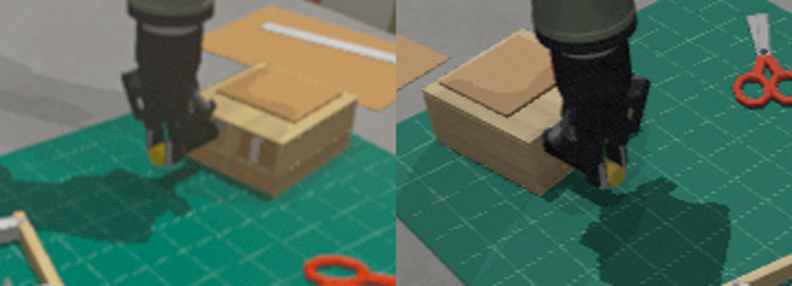

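>>> apply_moves(
  steps=[
    [-1,0,0,0],
    [-2.2,0,0,0],
    [-3.4,0,0,0],
    [-4.6,0,0,0],
    [-5.8,0,0,0],
    [-7,0,0,0],
    [-8.2,0,0,0],
    [-9.4,0,0,0],
    [-10.6,0,0,0],
    [-11.5,0,0,0],
  ],
)

```text
clock: 10.4
position: [0.4974, 0.0496, 0.0368]
tool_rot: [-3.141, 0.001, 1.726]
force: [-0.2, -0.2, -1.5]
grip_width: 0.0212
```

```bash
python3 g.py g2.png
```

```text
[-1.2744  1.1067 -1.2273]
scene setter [(array([330.1, 182.7]), 0.74, array([0.4723, 0.1233, 0.046 ]))]
scene setter_collar [(array([309.4, 195. ]), 0.79, array([0.4909, 0.0465, 0.046 ]))]
scene setter_shank [(array([351., 176.]), 0.57, array([0.4761, 0.1902, 0.046 ]))]
scene carton [(array([391. , 175.6]), 0.77, array([0.536 , 0.2805, 0.046 ]))]
side setter [(array([257.2, 213.5]), 0.65, array([0.5005, 0.1141, 0.046 ]))]
side setter_collar [(array([274.9, 226.5]), 0.74, array([0.5006, 0.0528, 0.046 ]))]
side setter_shank [(array([232.2, 207.3]), 0.63, array([0.4731, 0.1721, 0.046 ]))]
side carton [(array([224.1, 179.6]), 0.48, array([0.5233, 0.273 , 0.046 ]))]
```

View pics/g2.png

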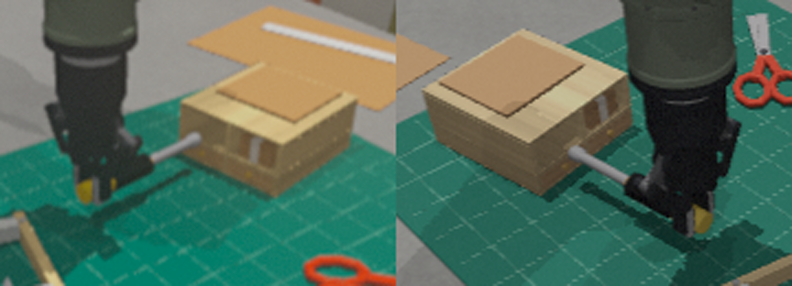

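The tip is just at the mouth. I'll back off a bit more, lift, and turn the tool towards the rack's direction before laying it down.

>>> apply_moves(
  steps=[
    [-1,0,0,0],
    [-2,0,0,0],
    [-3,0,0,0],
    [-3.3,0,-0.8,0.05],
    [-3.3,0,-1.8,0.15],
    [-3.3,0,-2.8,0.25],
    [-3.3,0,-3.8,0.35],
    [-3.3,0,-4.6,0.45],
    [-3.3,0,-5,0.55],
    [-3.3,0,-5,0.65],
  ],
)

```text
clock: 11.73
position: [0.5031, 0.0182, 0.0877]
tool_rot: [3.14, -0.001, 1.072]
force: [0.1, 0.0, -1.6]
grip_width: 0.0216
```

>>> apply_moves(
  steps=[
    [0,0,0,0.1],
    [0,0,0,0.2],
    [0,0,0,0.3],
    [0,0,0,0.4],
    [0,0,0,0.5],
    [0,0,0,0.6],
    [0,0,0,0.7],
    [0,0,0,0.8],
    [0,0,0,0.9],
    [0,0,0,1.0],
  ],
)

```text
clock: 12.57
position: [0.5026, 0.0183, 0.0868]
tool_rot: [3.141, 0.0, 0.072]
force: [0.1, 0.0, -1.7]
grip_width: 0.0215
```

```bash
cat > k.py <<'E'
from h import *
import sys
np.set_printoptions(precision=4,suppress=True)
s=telemetry.observe();print(s['position'],s['tool_rot'],s['qpos'])
F={c:frame(c) for c in('scene','side','wrist')}
for n in('setter','setter_collar','setter_shank','clip_wide','clip_narrow'):
  U={}
  for c in F:
    r=cams.pinpoint(c,n)
    if r:U[c]=r[0]['uv'];print(c,n,round(r[0]['score'],2),np.round(r[0]['uv'],1),onz(F[c],r[0]['uv'],float(sys.argv[1]) if n[0]=='s' else .043))
  if len(U)>1:print('tri',n,tri([F[c] for c in U],[U[c] for c in U]))
im=np.vstack([np.hstack([F['scene']['color'],F['side']['color']])[100:330],np.hstack([F['wrist']['color'],0*F['wrist']['color']])[:,:]])
im=np.hstack([np.vstack([F['scene']['color'][120:300,150:450],F['side']['color'][150:330,180:480]]),cv2.resize(F['wrist']['color'],(576,360))])
cv2.imwrite('pics/'+sys.argv[2],cv2.resize(im[:,:,::-1],(800,329)))
E
python3 k.py .096 k1.png
```

```text
[0.5026 0.0183 0.0868] [3.1415 0.0001 0.0718] [-0.3728  0.5749  0.2943  2.0454 -0.3005  0.5617 -1.3663]
scene setter 0.85 [318.3 190.6] [0.5522 0.0315 0.096 ]
side setter 0.71 [301.2 202. ] [0.5595 0.029  0.096 ]
wrist setter 0.61 [324.1 146.9] [0.5573 0.0204 0.096 ]
tri setter [0.5576 0.0242 0.1009]
scene setter_collar 0.82 [298.6 183.4] [0.4999 0.0115 0.096 ]
side setter_collar 0.59 [284.1 213.7] [0.5073 0.0267 0.096 ]
wrist setter_collar 0.62 [317.5 257.6] [0.5039 0.0195 0.096 ]
tri setter_collar [0.5027 0.0173 0.0989]
scene setter_shank 0.88 [339.9 208.6] [0.6368 0.0287 0.096 ]
side setter_shank 0.9 [325.7 190.7] [0.626  0.0187 0.096 ]
tri setter_shank [0.6334 0.0285 0.0905]
scene clip_wide 0.44 [253.5 211.5] [ 0.472  -0.0965  0.043 ]
side clip_wide 0.82 [307.6 271.2] [ 0.4632 -0.0887  0.043 ]
wrist clip_wide 0.93 [468.4 285.5] [ 0.4635 -0.0898  0.043 ]
tri clip_wide [ 0.4635 -0.0909  0.0401]
scene clip_narrow 0.74 [268.3 246.1] [ 0.6002 -0.126   0.043 ]
side clip_narrow 0.58 [361.2 247.3] [ 0.5894 -0.1214  0.043 ]
wrist clip_narrow 0.55 [561.8  95.2] [ 0.5937 -0.12    0.043 ]
tri clip_narrow [ 0.5936 -0.1217  0.0387]
```

>>> apply_moves(
  steps=[
    [-0.4,-1,0,0.1],
    [-0.9,-2,0,0.2],
    [-1.4,-3.2,0,0.3],
    [-1.9,-4.4,0.5,0.3],
    [-2.3,-5.4,1.5,0.3],
    [-2.3,-5.9,2.7,0.3],
    [-2.3,-5.9,4,0.3],
    [-2.3,-5.9,5.2,0.3],
    [-2.3,-5.9,6.4,0.3],
    [-2.3,-5.9,6.4,0.3],
  ],
)

```text
clock: 14.3
position: [0.4739, 0.0767, 0.0209]
tool_rot: [3.141, 0.002, -0.218]
force: [-1.1, -0.8, -1.6]
grip_width: 0.0212
```

>>> apply_moves(
  steps=[
    [0,0,0.2,0],
    [0,0,0.4,0],
    [0,0,0.6,0],
    [0,0,0.8,0],
    [0,0,1,0],
    [0,0,1.1,0],
    [0,0,1.2,0],
    [0,0,1.3,0],
    [0,0,1.3,0],
    [0,0,1.3,0],
  ],
)

```text
clock: 15.13
position: [0.4751, 0.0764, 0.0098]
tool_rot: [3.142, -0.0, -0.222]
force: [0.9, -0.1, -0.9]
grip_width: 0.0211
```

```bash
python3 k.py .018 k2.png
```

```text
[0.4751 0.0764 0.0098] [ 3.1416 -0.     -0.2223] [-0.4767  0.7055  0.2602  2.1209 -0.4786  0.3705 -1.6194]
scene setter 0.7 [338.  226.6] [0.6046 0.0504 0.018 ]
side setter 0.91 [283.1 223.8] [0.5387 0.0699 0.018 ]
wrist setter 0.95 [321.1 147.1] [0.5281 0.0633 0.018 ]
tri setter [ 0.5467  0.0775 -0.0111]
scene setter_collar 0.55 [317.1 198. ] [0.4778 0.0784 0.018 ]
side setter_collar 0.73 [260.7 234. ] [0.4801 0.0804 0.018 ]
wrist setter_collar 0.58 [319.6 259.1] [0.4752 0.076  0.018 ]
tri setter_collar [0.478  0.0769 0.0205]
scene setter_shank 0.61 [334.6 229. ] [0.6073 0.0386 0.018 ]
side setter_shank 0.72 [308.5 217. ] [0.597  0.0451 0.018 ]
wrist setter_shank 0.56 [322.7 149.8] [0.5268 0.0629 0.018 ]
tri setter_shank [0.5686 0.0535 0.0113]
scene clip_wide 0.48 [253.4 210.7] [ 0.4689 -0.0953  0.043 ]
side clip_wide 0.61 [310.5 271.5] [ 0.4668 -0.0934  0.043 ]
tri clip_wide [ 0.4671 -0.0938  0.0421]
scene clip_narrow 0.43 [268.3 245.5] [ 0.5986 -0.1251  0.043 ]
side clip_narrow 0.67 [362.2 248.2] [ 0.5889 -0.1245  0.043 ]
tri clip_narrow [ 0.5928 -0.1221  0.0379]
```

View pics/k2.png

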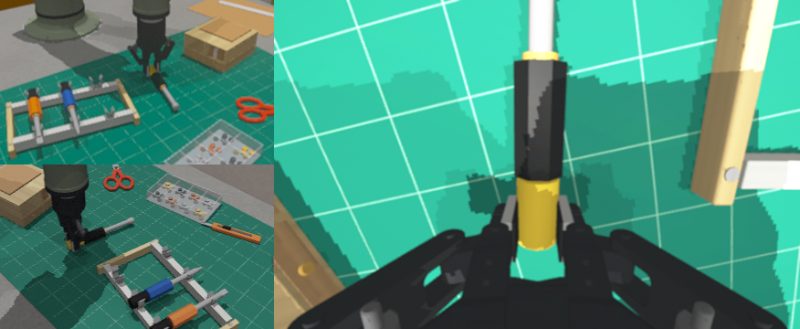

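>>> apply_moves(
  steps=[
    [0,0,0.1,0],
    [0,0,0.2,0],
    [0,0,0.3,0],
    [0,0,0.4,0],
    [0,0,0.4,0],
    [0,0,0.4,0],
    [0,0,0.4,0],
    [0,0,0.4,0],
    [0,0,0.4,0],
    [0,0,0.4,0],
  ],
)

```text
clock: 16.87
position: [0.475, 0.0764, 0.0058]
tool_rot: [3.142, -0.0, -0.222]
force: [0.3, -0.1, -1.4]
grip_width: 0.0217
```

>>> apply_moves(
  steps=[
    [0,0,0.1,0],
    [0,0,0.15,0],
    [0,0,0.15,0],
    [0,0,0.15,0],
    [0,0,0.15,0],
    [0,0,0.15,0],
    [0,0,0.15,0],
    [0,0,0.15,0],
    [0,0,0.15,0],
    [0,0,0.15,0],
  ],
)

```text
clock: 17.7
position: [0.4748, 0.0765, 0.0047]
tool_rot: [-3.141, 0.0, -0.222]
force: [-4.9, 0.1, 16.8]
grip_width: 0.0214
```

>>> apply_moves(
  steps=[
    [0,0,0,0],
    [0,0,0,0],
    [0,0,0,0],
    [0,0,0,0],
    [0,0,0,0],
    [0,0,0,0],
    [0,0,-1,0],
    [0,0,-3,0],
    [1.5,0,-5,0],
    [3,0,-7,0],
  ],
  claw=0.4,
)

```text
clock: 18.53
position: [0.5041, 0.0698, 0.0759]
tool_rot: [3.141, 0.001, -0.222]
force: [-0.0, 0.6, -0.1]
grip_width: 0.0515
```

```bash
python3 k.py .016 k3.png
```

```text
[0.5041 0.0698 0.0759] [ 3.1413  0.0007 -0.222 ] [-0.5265  0.6161  0.3721  2.0373 -0.4071  0.5595 -1.6605]
scene setter 0.72 [322.9 204.4] [0.5079 0.0756 0.016 ]
side setter 0.78 [282.3 227.7] [0.5299 0.063  0.016 ]
tri setter [0.5246 0.0601 0.027 ]
scene setter_collar 0.92 [315.9 201.8] [0.4881 0.0676 0.016 ]
side setter_collar 0.87 [259.2 235.8] [0.4751 0.08   0.016 ]
wrist setter_collar 0.75 [321.9 253.2] [0.4782 0.0743 0.016 ]
tri setter_collar [0.4766 0.0768 0.0112]
scene setter_shank 0.62 [336.2 227.4] [0.6026 0.0467 0.016 ]
side setter_shank 0.63 [312.1 219.7] [0.5979 0.034  0.016 ]
wrist setter_shank 0.97 [326.8  63.7] [0.604  0.0427 0.016 ]
tri setter_shank [0.6034 0.0426 0.0132]
scene clip_wide 0.53 [257.3 211.7] [ 0.4777 -0.0896  0.043 ]
side clip_wide 0.66 [308.2 271.5] [ 0.4635 -0.0902  0.043 ]
wrist clip_wide 0.76 [572.6 238.9] [ 0.4639 -0.0885  0.043 ]
tri clip_wide [ 0.4661 -0.0876  0.0392]
scene clip_narrow 0.71 [269.9 242.8] [ 0.5929 -0.1184  0.043 ]
side clip_narrow 0.62 [361.6 245.3] [ 0.5945 -0.1182  0.043 ]
wrist clip_narrow 0.75 [626.5   9.6] [ 0.5927 -0.1199  0.043 ]
tri clip_narrow [ 0.5932 -0.1188  0.0439]
```

View pics/k3.png

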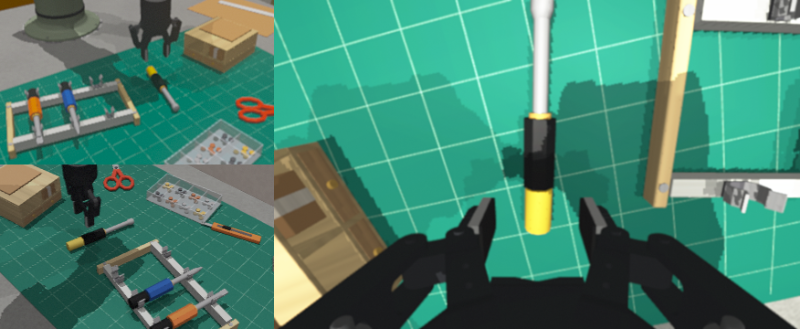

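The setter lies on the mat, collar at about (.478,.075) and shank at (.604,.043). I'll look at the empty clips from above before taking it again.

>>> apply_moves(
  steps=[
    [-0.3,2,-1,0],
    [-0.7,4.5,-2,0],
    [-1.1,7,-3,0],
    [-1.5,9.5,-4,0],
    [-2,12,-4,0],
    [-2.4,14.5,-4,0],
    [-2.8,16.5,-4,0],
    [-2.8,16.5,-4,0],
    [-2.8,16.5,-4,0],
    [-2.8,16.5,-4,0],
  ],
  claw=0,
)

```text
clock: 20.27
position: [0.4409, -0.0844, 0.1143]
tool_rot: [-3.141, -0.0, -0.222]
force: [0.6, 0.5, -0.1]
grip_width: 0.0857
```

```bash
cat > m.py <<'E'
from h import *
np.set_printoptions(precision=4,suppress=True)
s=telemetry.observe();print(s['position'],s['tool_rot'])
f=frame('wrist');np.save('mw.npy',f,allow_pickle=True)
for n in('clip_wide','clip_narrow','blue_tool','setter','setter_collar','setter_shank'):
  for q in cams.pinpoint('wrist',n)[:1]:print(n,round(q['score'],2),np.round(q['uv'],1),onz(f,q['uv'],.016 if n[0]=='s' else .043))
save(f,'m.png',s=1.25)
E
python3 m.py
```

```text
[ 0.4409 -0.0844  0.1143] [-3.1413 -0.0001 -0.222 ]
clip_wide 0.8 [318.8 176. ] [ 0.4665 -0.09    0.043 ]
clip_narrow 0.68 [100.5  27. ] [0.5938 0.0261 0.043 ]
blue_tool 0.9 [430.7 102.9] [ 0.499  -0.1755  0.043 ]
setter 0.87 [114.2 143.1] [0.5238 0.0646 0.016 ]
setter_collar 0.71 [123.4 199.3] [0.4785 0.0755 0.016 ]
setter_shank 0.8 [99.1 26. ] [0.6056 0.0428 0.016 ]
```

View pics/m.png

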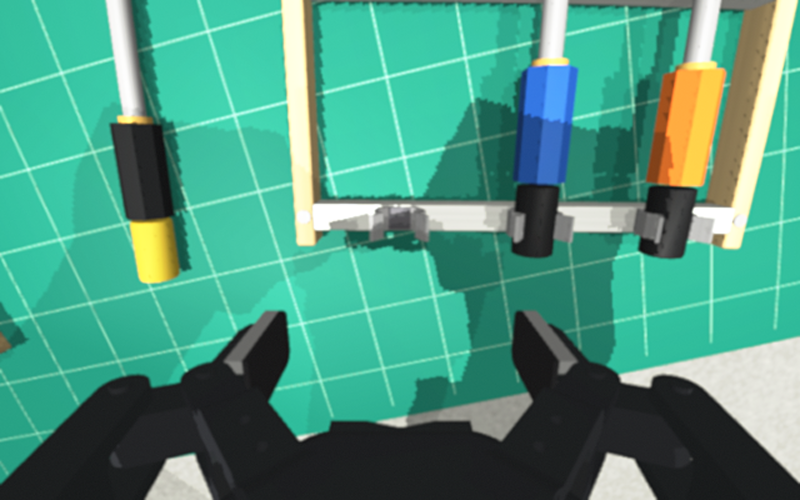

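```bash
cat > n.py <<'E'
from h import *
np.set_printoptions(precision=4,suppress=True)
f=np.load('mw.npy',allow_pickle=True).item()
g=cv2.cvtColor(f['color'],cv2.COLOR_RGB2GRAY)
P=lambda x,y,z:onz(f,(x/1.25,y/1.25),z)
def yaw(a,b):d=b-a;return np.degrees(np.arctan2(d[1],d[0])),np.linalg.norm(d[:2])
a,b=P(304,216,.027),P(739,219,.027);m=(a+b)/2;d=(a-b)[:2]/np.linalg.norm((a-b)[:2])
print('screws',a,b,'rack yaw',yaw(b,a)[0]-90,yaw(b,a)[1],'clip_wide',m[:2]+.078*d,'narrow',m[:2]+.078*d+.132*np.array([d[1],-d[0]]))
print('rail up',yaw(P(735,207,.029),P(320,203,.029))[0]-90,'low',yaw(P(735,234,.029),P(350,230,.029))[0]-90)
# subpixel rail upper edge via column gradient
pts=[]
for c in list(range(262,400,3))+list(range(465,500,3)):
    col=g[152:176,c].astype(float);k=np.argmax(np.diff(col));pts.append(P((c)*1.25,(152+k+.5)*1.25,.029)[:2])
l=cv2.fitLine(np.array(pts,np.float32),cv2.DIST_HUBER,0,.001,.001).ravel();print('rail fit',np.degrees(np.arctan2(l[1],l[0])),np.degrees(np.arctan2(l[1],l[0]))-90, l[2:])
print('clip px',P(399,219,.043),P(399,219,.035))
print('blue collar',P(535,222,.050),'orange',P(664,222,.050))
ax=[P(157,282,.016),P(152,218,.029),P(136,120,.029)]
print('butt',ax[0],'Y/B boundary',ax[1],'grip end',ax[2],yaw(ax[1],ax[2]))
E
python3 n.py
```

```text
screws [ 0.4789 -0.0328  0.027 ] [ 0.4168 -0.3001  0.027 ] rack yaw -13.075738309720109 0.27442666595043075 clip_wide [ 0.4655 -0.0904] narrow [ 0.5941 -0.1203]
rail up -13.187090696273756 low -13.315299648171631
rail fit 76.712585 -13.287415 [ 0.4649 -0.1291]
clip px [ 0.467  -0.0904  0.043 ] [ 0.4655 -0.0901  0.035 ]
blue collar [ 0.4499 -0.1648  0.05  ] orange [ 0.4337 -0.2369  0.05  ]
butt [0.4561 0.0829 0.016 ] Y/B boundary [0.4992 0.0595 0.029 ] grip end [0.5555 0.0463 0.029 ] (np.float64(-13.183291892311228), np.float64(0.05786286221415958))
```

Rack yaw is -13.2°, clip_wide (.4657,-.0903), narrow (.594,-.120); the sizes check out (grip 58 mm, rail span). Now regrasp by the grip at (.530,.0617).

>>> apply_moves(
  steps=[
    [0.6,-2,0,0.0085],
    [1.4,-4.4,0,0.0085],
    [2.3,-7,0.5,0.0085],
    [3.2,-9.6,1.2,0.0085],
    [4.1,-12.2,2,0.0085],
    [5,-14.8,3,0.0085],
    [5.5,-16.2,4,0.0085],
    [5.5,-16.2,5,0.0085],
    [5.5,-16.2,6,0.0085],
    [5.5,-16.2,6,0.0085],
  ],
  claw=0.3,
)

```text
clock: 21.45
position: [0.5286, 0.0602, 0.0526]
tool_rot: [3.14, 0.002, -0.231]
force: [0.0, -0.2, -0.5]
grip_width: 0.0597
```

>>> apply_moves(
  steps=[
    [0,0,1,0],
    [0,0,2,0],
    [0,0,3,0],
    [0,0,4,0],
    [0,0,4.5,0],
    [0,0,4.7,0],
    [0,0,4.7,0],
    [0,0,4.7,0],
    [0,0,4.7,0],
    [0,0,4.7,0],
  ],
)

```text
clock: 22.28
position: [0.5302, 0.0611, 0.0077]
tool_rot: [-3.141, -0.001, -0.231]
force: [-0.5, 1.0, 0.8]
grip_width: 0.0601
```

>>> apply_moves(
  steps=[
    [0,0,0,0],
    [0,0,0,0],
    [0,0,0,0],
    [0,0,0,0],
    [0,0,0,0],
    [0,0,0,0],
    [0,0,0,0],
    [0,0,0,0],
    [0,0,0,0],
    [0,0,0,0],
  ],
  claw=1,
  force=110,
)

```text
clock: 23.12
position: [0.5301, 0.061, 0.0079]
tool_rot: [-3.141, -0.0, -0.231]
force: [-3.2, 0.6, 14.3]
grip_width: 0.0228
```

>>> apply_moves(
  steps=[
    [0,0,-1.5,0],
    [0,0,-3.5,0],
    [0,0,-5.5,0],
    [0,0,-7,0],
    [0.3,2,-8,0],
    [0.7,4.4,-8,0],
    [1.1,7,-8,0],
    [1.5,9.6,-8,0],
    [1.9,12,-8,0],
    [2.2,14,-8,0],
  ],
)

```text
clock: 23.95
position: [0.519, -0.0822, 0.0874]
tool_rot: [3.141, -0.0, -0.232]
force: [0.6, -0.1, -2.2]
grip_width: 0.0234
```

>>> apply_moves(
  steps=[
    [0.2,1,0,0],
    [0.3,1.8,0,0],
    [0.3,2.2,0,0],
    [0.3,2.2,0,0],
    [0.3,2.2,0,0],
    [0.3,2.2,0,0],
    [0.3,2.2,0,0],
    [0.3,2.2,0,0],
    [0.3,2.2,0,0],
    [0.3,2.2,0,0],
  ],
)

```text
clock: 24.78
position: [0.5173, -0.1023, 0.0873]
tool_rot: [3.142, 0.0, -0.23]
force: [-1.2, 0.2, -1.1]
grip_width: 0.0231
```

```bash
python3 k.py .097 k4.png
```

```text
[ 0.5173 -0.1023  0.0873] [ 3.1416  0.0001 -0.2304] [-0.1825  0.6143  0.3662  1.9857 -0.3706  0.6061 -1.3709]
scene setter 0.98 [258.5 198.1] [ 0.5042 -0.0944  0.097 ]
side setter 0.64 [331.4 240.3] [ 0.5196 -0.0987  0.097 ]
wrist setter 0.76 [318.5 265.3] [ 0.5151 -0.1017  0.097 ]
tri setter [ 0.5165 -0.1013  0.1033]
scene setter_collar 0.59 [251.3 191.2] [ 0.4695 -0.0948  0.097 ]
side setter_collar 0.6 [363.8 230. ] [ 0.5874 -0.1248  0.097 ]
wrist setter_collar 0.85 [320.9 349.1] [ 0.4662 -0.0915  0.097 ]
tri setter_collar [ 0.5404 -0.1284  0.1529]
scene setter_shank 0.95 [265.  220.8] [ 0.5861 -0.1212  0.097 ]
side setter_shank 0.79 [363.3 230.6] [ 0.5854 -0.1252  0.097 ]
wrist setter_shank 0.88 [320.6  93.9] [ 0.592  -0.1209  0.097 ]
tri setter_shank [ 0.5891 -0.1221  0.0963]
scene clip_wide 0.73 [223.4 229.2] [ 0.4949 -0.1797  0.043 ]
side clip_wide 0.83 [309.1 272. ] [ 0.4639 -0.0923  0.043 ]
tri clip_wide [ 0.4599 -0.1359  0.0382]
scene clip_narrow 0.44 [269.1 245. ] [ 0.5981 -0.123   0.043 ]
side clip_narrow 0.77 [363.  245.1] [ 0.5971 -0.1199  0.043 ]
wrist clip_narrow 0.46 [319.   96.7] [ 0.5941 -0.1206  0.043 ]
tri clip_narrow [ 0.5957 -0.121   0.0424]
```

View pics/k4.png

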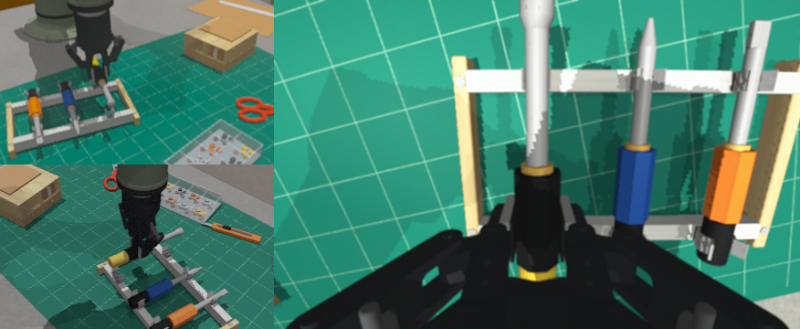

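>>> apply_moves(
  steps=[
    [0.1,0,1,0],
    [0.1,0,2,0],
    [0.1,0,2.6,0],
    [0.1,0,2.9,0],
    [0.1,0,3,0],
    [0.1,0,3,0],
    [0.1,0,3,0],
    [0.1,0,3,0],
    [0.1,0,3,0],
    [0.1,0,3,0],
  ],
)

```text
clock: 26.52
position: [0.5184, -0.1027, 0.0575]
tool_rot: [-3.142, -0.0, -0.231]
force: [-0.3, 0.7, -1.4]
grip_width: 0.0229
```

>>> apply_moves(
  steps=[
    [0,0,0.3,0],
    [0,0,0.6,0],
    [0,0,0.9,0],
    [0,0,1.2,0],
    [0,0,1.5,0],
    [0,0,1.5,0],
    [0,0,1.5,0],
    [0,0,1.5,0],
    [0,0,1.5,0],
    [0,0,1.5,0],
  ],
)

```text
clock: 27.35
position: [0.5184, -0.1026, 0.0423]
tool_rot: [-3.141, -0.0, -0.231]
force: [3.6, 3.4, -5.2]
grip_width: 0.0232
```

>>> apply_moves(
  steps=[
    [0,0,0.1,0],
    [0,0,0.2,0],
    [0,0,0.3,0],
    [0,0,0.4,0],
    [0,0,0.5,0],
    [0,0,0.6,0],
    [0,0,0.7,0],
    [0,0,0.8,0],
    [0,0,0.8,0],
    [0,0,0.8,0],
  ],
)

```text
clock: 28.18
position: [0.5179, -0.1018, 0.0347]
tool_rot: [-3.14, 0.001, -0.23]
force: [-3.0, 8.7, 17.6]
grip_width: 0.0231
```

```bash
python3 k.py .043 k5.png; python3 -c "
from h import *;print(telemetry.observe()['force'])"
```

```text
[ 0.5179 -0.1018  0.0347] [-3.1404  0.0011 -0.2303] [-0.1362  0.7024  0.3034  1.9989 -0.4167  0.501  -1.3322]
scene setter 0.56 [259.7 221.1] [ 0.5136 -0.1016  0.043 ]
side setter 0.72 [331.6 262.4] [ 0.5142 -0.1064  0.043 ]
wrist setter 0.79 [319.2 264.5] [ 0.5153 -0.1015  0.043 ]
tri setter [ 0.515  -0.103   0.0426]
scene setter_collar 0.6 [256.3 211. ] [ 0.4739 -0.0903  0.043 ]
side setter_collar 0.85 [308.6 270.2] [ 0.4665 -0.0883  0.043 ]
wrist setter_collar 0.86 [320.8 350. ] [ 0.4649 -0.0905  0.043 ]
tri setter_collar [ 0.4669 -0.0888  0.0414]
scene setter_shank 0.7 [274.3 241.9] [ 0.5956 -0.1095  0.043 ]
side setter_shank 0.6 [363.2 246.2] [ 0.5949 -0.1223  0.043 ]
wrist setter_shank 0.93 [321.5  92.8] [ 0.593  -0.1208  0.043 ]
tri setter_shank [ 0.5955 -0.1175  0.0429]
scene clip_wide 0.47 [252.7 209.6] [ 0.4639 -0.0947  0.043 ]
side clip_wide 0.54 [309.1 273.8] [ 0.4606 -0.0957  0.043 ]
tri clip_wide [ 0.4618 -0.0941  0.0412]
scene clip_narrow 0.62 [271.4 244.8] [ 0.6003 -0.1188  0.043 ]
side clip_narrow 0.72 [362.3 246.2] [ 0.5936 -0.1209  0.043 ]
wrist clip_narrow 0.67 [317.6  90.4] [ 0.5943 -0.1194  0.043 ]
tri clip_narrow [ 0.5958 -0.1185  0.0395]
[-2.98288716  9.8290504  18.05761208]
```

>>> apply_moves(
  steps=[
    [0,0,0.1,0],
    [0,0,0.15,0],
    [0,0,0.2,0],
    [0,0,0.2,0],
    [0,0,0.2,0],
    [0,0,0.2,0],
    [0,0,0.2,0],
    [0,0,0.2,0],
    [0,0,0.2,0],
    [0,0,0.2,0],
  ],
)

```text
clock: 29.92
position: [0.5179, -0.1019, 0.0343]
tool_rot: [-3.139, 0.001, -0.231]
force: [-14.4, 12.7, 61.8]
grip_width: 0.0238
```

Stiff at 62 N, so it's on the clip floors. I'll relieve the load, open partway, and lift clear.

>>> apply_moves(
  steps=[
    [0,0,-0.1,0],
    [0,0,-0.2,0],
    [0,0,-0.25,0],
    [0,0,-0.25,0],
    [0,0,-0.25,0],
    [0,0,-0.25,0],
    [0,0,-0.25,0],
    [0,0,-0.25,0],
    [0,0,-0.25,0],
    [0,0,-0.25,0],
  ],
)

```text
clock: 30.75
position: [0.5178, -0.1019, 0.0348]
tool_rot: [-3.141, 0.001, -0.23]
force: [-2.0, 9.4, 7.3]
grip_width: 0.023
```

>>> apply_moves(
  steps=[
    [0,0,0,0],
    [0,0,0,0],
    [0,0,0,0],
    [0,0,0,0],
    [0,0,0,0],
    [0,0,0,0],
    [0,0,0,0],
    [0,0,-1,0],
    [0,0,-2.5,0],
    [0,0,-4,0],
  ],
  claw=0.4,
)

```text
clock: 31.58
position: [0.518, -0.1028, 0.0757]
tool_rot: [3.141, 0.001, -0.231]
force: [-0.0, 0.5, 1.0]
grip_width: 0.0514
```

>>> apply_moves(
  steps=[
    [0,0,-2,0],
    [-1,-2,-4,0],
    [-2,-4,-6,0],
    [-3,-6,-8,0],
    [-4,-8,-9,0],
    [-5,-10,-9,0],
    [-5,-10,-9,0],
    [-5,-10,-9,0],
    [-5,-10,-9,0],
    [-5,-10,-9,0],
  ],
)

```text
clock: 32.42
position: [0.4925, 0.0052, 0.1649]
tool_rot: [3.141, -0.0, -0.232]
force: [1.0, -0.4, 0.2]
grip_width: 0.0512
```

```bash
python3 k.py .043 k6.png; python3 - <<'E'
from h import *
f=frame('wrist');g=frame('side')
A=f['color'];B=cv2.resize(g['color'][190:350,260:440],(450,400))
cv2.imwrite('pics/fin.png',cv2.resize(np.hstack([A,B])[:,:,::-1],(800,294),interpolation=cv2.INTER_AREA))
E
```

```text
[0.4925 0.0052 0.1649] [ 3.1413 -0.     -0.232 ] [-0.4819  0.446   0.4619  2.0254 -0.2909  0.7331 -1.6436]
scene setter 0.67 [259.1 219.7] [ 0.5081 -0.1003  0.043 ]
side setter 0.83 [330.1 258.8] [ 0.5192 -0.0975  0.043 ]
wrist setter 0.75 [432.6 143. ] [ 0.514  -0.1013  0.043 ]
tri setter [ 0.5148 -0.1012  0.0479]
scene setter_collar 0.97 [254.9 213. ] [ 0.4792 -0.0965  0.043 ]
side setter_collar 0.76 [303.8 272.8] [ 0.455  -0.0864  0.043 ]
wrist setter_collar 0.7 [426.4 195.8] [ 0.468  -0.0894  0.043 ]
tri setter_collar [ 0.4626 -0.088   0.0336]
side setter_shank 0.87 [360.  245.6] [ 0.5915 -0.1163  0.043 ]
wrist setter_shank 0.67 [441.5  40.6] [ 0.5932 -0.1196  0.043 ]
tri setter_shank [ 0.5917 -0.1179  0.0448]
scene clip_wide 0.54 [253.9 209.1] [ 0.4637 -0.0914  0.043 ]
side clip_wide 0.51 [310.1 272.4] [ 0.4646 -0.0945  0.043 ]
wrist clip_wide 0.89 [427.9 197.9] [ 0.4657 -0.0905  0.043 ]
tri clip_wide [ 0.465  -0.092   0.0423]
scene clip_narrow 0.64 [268.3 244.8] [ 0.5966 -0.1241  0.043 ]
side clip_narrow 0.48 [359.  249.6] [ 0.5811 -0.1224  0.043 ]
wrist clip_narrow 0.78 [438.9  40. ] [ 0.5941 -0.1177  0.043 ]
tri clip_narrow [ 0.5907 -0.1196  0.036 ]
```

View pics/fin.png

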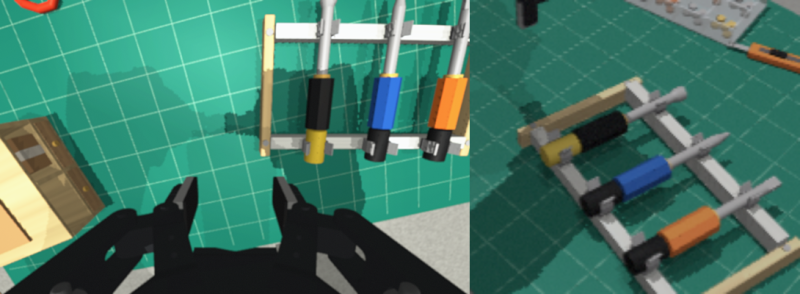

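```bash
python3 -c "
from workcell import workorder;print(workorder.job_done())"
```

```text
the job is handed in; nothing more can be done
None
```

The setter is out of the pigeonhole and pressed into the empty pair of clips, and I have handed the job in; it reported no verdict. I drew it out by the collar, laid it on the mat turned to the rack's direction, took it again by the grip, pressed it down and backed the gripper off. The clock was at about 33 s of the 45 s allowed.

**Seating:** the last push met a stiff stop at about 62 N with no further travel, which I took as both ends on the clip floors.

**Last pictures:** the setter lies in its clips at the same level and angle as the orange and blue tools, which look undisturbed. The carton was still in its compartment once the tool was almost out. The gripper is well clear of everything.

**Position:** in the wrist picture the collar reads about 2 mm off along the axis and 1 mm sideways from the clip. The shank is within about 2 mm of its clip.

**Disagreement:** the network points do not confirm the collar's height. After release they put it at z 0.034 m, against 0.041 m before release and 0.043 m nominal. The shank read 0.045 m. The scene and side picks scatter by 1–2 cm, so I put more weight on the press force and the pictures.

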